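# Charge the spring grease feeder with the plunger pump

## Task

Charge the grease feeder on the bench grease filler: press the spring plunger's black mushroom knob right down and let it spring right up again, over and over, until the feeder's indicator pin stands fully out. Move the pin only by pumping, never by touching it, do not shift the things standing round the filler, and leave the plunger fully up.

Things in the scene. Friction and masses are not known exactly. Their poses are not given: they have to be found in the camera images.
- grease_filler: Bench grease filler, bolted down; yaw varies widely. Origin on the bench, under the plunger's axis; z up. Base plate 235 x 110 x 14 mm (x -73 to +162 mm in its frame). At the origin a green canister 90 mm across, lid at 134 mm, gland nut to 157 mm, above it the plunger. At x = +125 mm the feeder: upright, round, 50 mm across, clear barrel, metal bonnet, brass bush topping out at 142 mm.
- plunger (a joint): Stroke of the spring plunger, straight down, m: 0 = fully up (its spring returns it), 0.025 = right down at its stop. About 6 N to start it, 11 to 12 N right down. A full stroke pumps the pin about 5 mm further out, a short one less in proportion; the return stroke does not move the pin. Strokes after the pin is fully out do no harm.
- plunger_top (a point): Centre of the top of the black mushroom knob on the plunger (knob 52 mm across, 22 mm high, flat top 40 mm across). 222 mm above the bench when the plunger is up; moves with the plunger. A steel coil spring 28 mm across surrounds the rod beneath it.
- indicator (a joint): How far the indicator pin stands out, m: 0 = in, its head on the guide bush; 0.030 = fully out at its stop. Starts somewhere between 0 and 0.010, stays where pumping has brought it.
- indicator_pin: The feeder's steel indicator pin: 9 mm rod with a flat disc head 17 mm across, 6 mm thick, rising straight up from the middle of the bonnet. Origin under the head on the pin's axis, 125 mm from the plunger's axis along the filler's x, 142 mm above the bench when in, 172 mm when fully out. Not to be touched.
- oil_can: Red pump oil can, loose, 72 mm across, 104 mm to the cap, thin bent spout up to 171 mm high reaching 65 mm from its axis along its own x. Origin at the centre of its underside. Bystander.
- roller_bearing: Taper roller bearing lying flat, loose, 76 mm across, 23 mm high, bore 33 mm. Origin at the centre of its underside. Bystander.
- drive_pinion: Differential drive pinion standing upright on its gear, loose, gear 72 mm across, stepped shaft up to 150 mm height. Origin at the centre of its underside. Bystander.
- wrench: Combination spanner lying flat, loose, 220 mm long along its own x, 8 mm thick. Origin at mid length on its underside. Bystander.

How it is judged:
On the way, in this order (a step that is already met when the one before it is completed fails the run):
1. the plunger is pressed right down (value of joint plunger above 0.021 m), for 0.02 s.
2. it is let up fully (value of joint plunger below 0.003 m), for 0.02 s.
3. it is pressed right down a second time (value of joint plunger above 0.021 m), for 0.02 s.
4. it is let up fully again (value of joint plunger below 0.003 m), for 0.02 s.
5. further strokes bring the indicator pin fully out (value of joint indicator above 0.0275 m), for 0.1 s.
At the end, for the whole second after the job is handed in: The indicator pin stands fully out (at least 27.5 of its 30 mm), the plunger is back up (within 3 mm), and the oil can, bearing, pinion and spanner are within 20 mm of where they stood, at rest (value of joint indicator above 0.0275 m and value of joint plunger below 0.003 m and distance of each of oil_can, roller_bearing, drive_pinion, wrench from where it was at the start of the episode below 0.02 m and linear speed of each of oil_can, drive_pinion, roller_bearing, wrench below 0.02 m/s); the robot touches nothing.
It fails at once if the indicator pin is touched by the robot (contact force between indicator_pin and the fingers above 0.5 N or contact force between indicator_pin and the arm above 0.5 N).
It fails at once if a thing standing round the filler is shifted, lifted or knocked over (distance of any of oil_can, roller_bearing, drive_pinion, wrench from where it was at the start of the episode above 0.02 m).
It also fails if it takes over 51 s, if anything falls off the work surface, if the arm or the gripper's body presses on something with over 40 N, if the wrist force passes 120 N, or if a joint passes its speed limit or range.

## Robot

A 6-joint arm with a two-finger parallel gripper is mounted at the origin on the work surface. World frame = base frame: x ahead of the robot, y to its left, z up, the work surface at z = 0. Lengths are in m, angles in rad, forces in N, time in s.
With the tool pointing down it reaches from about 0.25 to 0.775 m from the base axis. Payload 4 kg.
Tool frame: the origin (TCP) lies at the very end of the fingers, on their centre line; the grasp point (between the pads) lies ctrl.hold_point_z behind it (ctrl.hold_point_z is the distance from the TCP to the grasp point, in m); x points along the fingers, z is the direction in which the jaws open and shut, and the axes are right-handed (so a half turn about x gives the same grasp; the last joint's range is limited). The gripper opens to 94 mm and grips with 3 to 60 N. Pads are 16 mm wide; open, the fingers measure 119 mm over their backs; the gripper's body (75 mm by 177 mm) begins 78 mm behind the grasp point.
Start: joints at [-1.397, 0.087, 1.371, -0, 1.684, -0.103], TCP at [0.15, -0.529, 0.206] pointing down, gripper open.
Joint ranges: [-3.1, 3.1], [-0.76, 2.03], [0.27, 2.55], [-1.08, 4.22], [0.17, 2.65], [-2.57, 2.57]. Speed limits (rad/s): [2.79, 2.79, 3.14, 3.14, 3.14, 3.14].

## Interface

Orientations are given as a unit quaternion [x, y, z, w].
In Python, from cell import ctrl gives the robot as it stands.
- The arm moves only by the tool drive_tool, never from a script. Its argument "steps" is a list that holds one entry, the list of rows, each a list of 5 numbers: the shift along the world's x, y, z in units of 30 mm (1.0 is 30 mm), then the turn about the world's z in rad, then the opening in per cent of the stroke, from 0 (shut) to 100 (fully open). A call has 1 to 5 rows; each row is the pose to reach, as a shift and turn from the pose commanded when the call began; what a row does not reach only later rows make up. A row lasts 1/8 s, in which the tool goes at most 62.5 mm and 10.7 degrees, less where a joint would pass 70% of its speed; a pose out of reach is approached as far as the arm can. A call with a gripper value outside its range is refused whole. The fingers move at their own pace and stop on an object; the grip force is fixed at half the most. Time passes only in rows, so rows that repeat a pose let the fingers close. It gives the time, the measured TCP pose, the force and the opening at its end, in the units of the state.
- ctrl.get_state(): the state, without advancing time (a new reading comes with each control period).
- ctrl.get_image(name): name is "scene" or "top"; returns (picture, depth): 384x512x3 uint8, red, green, blue; 384x512 float32, m along the optical axis (not along the pixel's ray), 0 where there is no reading.
- ctrl.calibration(name): a dict with "mtx" (3x3 intrinsics, pixels), "position" and "rotation" of the camera in the world. Camera axes: x right, y down, z forward; pixel columns grow to the right and rows downward; lengths in m; the calibration is good to about 2 mm. A picture is of the moment at which its call begins. calibration takes no time and is no camera call.
- ctrl.hand_in(): hands the job in, once; it reports no verdict.
Trained networks look in the newest picture that a camera, given by its name, has taken for a name from the list of things; names that differ only in an ending like _2 or _b are one class to them, and where a whole thing is asked for, a point or a joint stands for the part that bears it (a point fixed in the world has none). Each returns a list of dicts, best first, with "confidence" (0 to 1); they miss things now and then, are a little off and sometimes report something else, mostly with a low value. They report only what shows in the picture. A call takes as long as a camera call.
- ctrl.recognise(camera, name): "centre" ([column, row] in pixels, amid what is visible of it).
- ctrl.cut_out(camera, name): "pixels" (384x512 bool, what is visible of it) and "centre" ([column, row] in pixels, amid what is visible of it).
The state is a dict: "t": time; "joints": joint angles; "dq": joint speeds; "joint_torque": joint torques, N m; "tool_pos": TCP position; "eef_rot": TCP orientation; "contact_force": force on the tool from outside, world axes, zero at the start; "torque": the same for the moment, N m; "opening": finger opening in m.
Only numpy, scipy, OpenCV 4.12 (cv2) and the standard library are available. Lean on these libraries where they do the work, as an engineer would, in place of code of your own. Each camera call takes 0.05 s, during which the arm holds its last target. There are 200 camera calls.

## Working session

There is one attempt and no reset: what is moved stays moved. The work goes in short steps, Python scripts to look and compute and a tool call to move; the robot and the scene stay as the last step left them, time stands still between calls to the robot, and variables do not carry over. Pictures are saved under pics/ and viewed, about 8 in all and at most 12, crops included, and the job is handed in when it is done.

Besides the shell and the picture viewer there is one more tool, called after "Request:" as name(argument=value, ...) on one line, values as JSON. drive_tool: Moves the arm, as the interface text tells. Its arguments: {"type":"object","properties":{"steps":{"type":"array","items":{"type":"array","items":{"type":"array","items":{"type":"number"}}}}},"required":["steps"]}

```bash
mkdir -p pics; cat > h.py <<'E'
import numpy as np, cv2
from cell import ctrl
def world(cam,d,mask):
    c=ctrl.calibration(cam);K=np.array(c["mtx"]);R=np.array(c["rotation"]);p=np.array(c["position"])
    v,u=np.nonzero(mask&(d>0));z=d[v,u]
    P=np.stack([(u-K[0,2])/K[0,0]*z,(v-K[1,2])/K[1,1]*z,z],1)
    return P@R.T+p,u,v
E
python3 - <<'E'
from h import *
print(ctrl.get_state()["t"],ctrl.hold_point_z)
ims=[]
for cam in("scene","top"):
    im,d=ctrl.get_image(cam);np.savez(f"{cam}.npz",im=im,d=d)
    cv2.imwrite(f"pics/{cam}0.png",im[:,:,::-1])
    print(cam,ctrl.calibration(cam)["position"])
    for n in("grease_filler","plunger_top","indicator_pin","oil_can","roller_bearing","drive_pinion","wrench"):
        for r in ctrl.cut_out(cam,n)[:1]:
            P,u,v=world(cam,d,r["pixels"])
            print(n,round(r["confidence"],2),np.round(r["centre"]),len(P),np.round(np.median(P,0),3),"min",np.round(P.min(0),3),"max",np.round(P.max(0),3))
E
```

```text
0.0 0.0188
scene [1.34337381 0.21534509 0.97672982]Traceback (most recent call last):
  File "<stdin>", line 10, in <module>
  File "h.py", line 7, in world
    return P@R.T+p,u,v
           ~^~~~
ValueError: matmul: Input operand 1 has a mismatch in its core dimension 0, with gufunc signature (n?,k),(k,m?)->(n?,m?) (size 4 is different from 3)
```

Rotation is a quaternion.

```bash
sed -i 's/R=np.array(c\["rotation"\])/R=Rotation.from_quat(c["rotation"]).as_matrix()/; 1a from scipy.spatial.transform import Rotation' h.py
python3 - <<'E'
from h import *
for cam in("scene","top"):
    im,d=ctrl.get_image(cam);np.savez(f"{cam}.npz",im=im,d=d)
    cv2.imwrite(f"pics/{cam}0.png",im[:,:,::-1])
    print(cam,ctrl.calibration(cam)["position"])
    for n in("grease_filler","plunger_top","indicator_pin","oil_can","roller_bearing","drive_pinion","wrench"):
        for r in ctrl.cut_out(cam,n)[:1]:
            P,u,v=world(cam,d,r["pixels"])
            print(n,round(r["confidence"],2),np.round(r["centre"]),len(P),np.round(np.median(P,0),3),"min",np.round(P.min(0),3),"max",np.round(P.max(0),3))
E
```

```text
scene [1.34337381 0.21534509 0.97672982]
grease_filler 0.88 [180. 209.] 3366 [ 0.644 -0.156  0.084] min [ 0.354 -0.328 -0.006] max [ 0.769 -0.063  0.227]
plunger_top 0.67 [170. 158.] 232 [ 0.608 -0.185  0.221] min [ 0.379 -0.274 -0.002] max [ 0.627 -0.164  0.227]
indicator_pin 0.5 [233. 188.] 587 [ 0.532 -0.046  0.045] min [ 0.365 -0.098 -0.003] max [ 0.557 -0.014  0.153]
oil_can 0.68 [141. 255.] 1075 [ 0.82  -0.214  0.07 ] min [ 0.623 -0.305 -0.006] max [ 0.857 -0.187  0.171]
roller_bearing 0.42 [188. 167.] 136 [ 0.429 -0.229  0.018] min [ 0.389 -0.258 -0.001] max [ 0.456 -0.2    0.027]
drive_pinion 0.75 [229. 189.] 582 [ 0.532 -0.046  0.046] min [ 0.388 -0.107 -0.004] max [ 0.557 -0.014  0.153]
wrench 0.7 [134. 204.] 303 [ 0.608 -0.343  0.007] min [ 0.509 -0.415 -0.002] max [ 0.702 -0.294  0.015]
top [0.4493924  0.04219518 1.25749589]
grease_filler 0.82 [330. 180.] 3231 [ 0.619 -0.163  0.037] min [ 0.511 -0.268 -0.007] max [ 0.765 -0.065  0.226]
plunger_top 0.9 [351. 178.] 322 [ 0.598 -0.189  0.22 ] min [ 0.574 -0.214  0.13 ] max [ 0.632 -0.165  0.226]
indicator_pin 0.54 [330. 180.] 3241 [ 0.618 -0.163  0.036] min [ 0.511 -0.275 -0.006] max [ 0.764 -0.065  0.226]
oil_can 0.92 [350. 121.] 611 [ 0.79  -0.215  0.075] min [ 0.738 -0.254 -0.005] max [ 0.866 -0.188  0.17 ]
roller_bearing 0.18 [349. 181.] 350 [ 0.598 -0.19   0.219] min [ 0.574 -0.272 -0.002] max [ 0.645 -0.165  0.226]
drive_pinion 0.74 [287. 212.] 505 [ 0.514 -0.047  0.039] min [ 0.483 -0.091 -0.004] max [ 0.555 -0.015  0.152]
wrench 0.97 [387. 188.] 517 [ 0.605 -0.345  0.005] min [ 0.508 -0.416 -0.007] max [ 0.694 -0.278  0.012]
```

View pics/scene0.png

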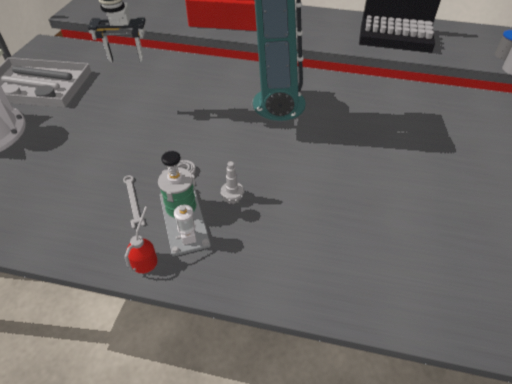

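View pics/top0.png

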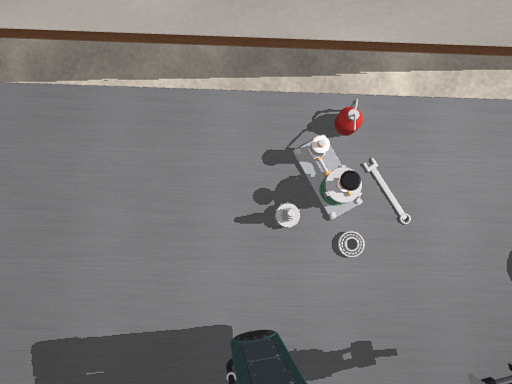

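```bash
python3 - <<'E'
from h import *
for cam in("top","scene"):
    f=np.load(cam+".npz");P,u,v=world(cam,f["d"],np.ones((384,512),bool))
    near=np.hypot(P[:,0]-.598,P[:,1]+.189)
    k=(near<.05)&(P[:,2]>.212); K=P[k]
    print(cam,"knob n",k.sum(),"mean",K.mean(0).round(4),"mid",((K.min(0)+K.max(0))/2).round(4),"z med",np.median(K[:,2]),np.ptp(K,axis=0).round(3))
    q=(near>.08)&(near<.16)&(P[:,2]>.12)&(P[:,2]<.2)&(P[:,0]>.62)&(P[:,1]>-.17); Q=P[q]
    print("feeder",q.sum(),Q.mean(0).round(3),((Q.min(0)+Q.max(0))/2).round(3),"top z",np.sort(Q[:,2])[-8:].round(3), Q[Q[:,2]>.148].mean(0).round(3))
    d=Q[:,:2].mean(0)-K[:,:2].mean(0);print(np.hypot(*d),np.degrees(np.arctan2(d[1],d[0])))
print(ctrl.get_state())
E
```

```text
top knob n 328 mean [ 0.5974 -0.19    0.2194] mid [ 0.5973 -0.19    0.2191] z med 0.21950694332848053 [0.048 0.049 0.013]
feeder 268 [ 0.704 -0.127  0.135] [ 0.705 -0.128  0.139] top z [0.152 0.152 0.152 0.153 0.153 0.153 0.153 0.155] [ 0.706 -0.128  0.151]
0.12377809152370663 30.38488599154638
scene knob n 229 mean [ 0.6057 -0.1877  0.2206] mid [ 0.6016 -0.1894  0.2199] z med 0.22112602127977987 [0.051 0.05  0.014]
feeder 256 [ 0.716 -0.124  0.137] [ 0.709 -0.127  0.138] top z [0.153 0.153 0.153 0.154 0.154 0.154 0.154 0.155] [ 0.71  -0.127  0.152]
0.12702769174743708 30.16174021158965
{'t': 0.9, 'joints': array([-1.39712911e+00,  8.72125562e-02,  1.37065067e+00,  7.60598244e-06,
        1.68357309e+00, -1.03108316e-01]), 'dq': array([-3.48618079e-06,  2.57839855e-03,  2.04011221e-04, -4.82390055e-04,
       -6.74732423e-04, -1.22237123e-03]), 'joint_torque': array([ 7.74356558e-04, -3.40031970e+01, -3.02598882e+01,  7.17829331e-02,
        2.36271985e-02, -2.18254394e-05]), 'tool_pos': array([ 0.15029251, -0.52911729,  0.20552407]), 'eef_rot': array([ 0.42621064,  0.564151  , -0.42628209,  0.56423552]), 'contact_force': array([-0.39784781, -1.06275769,  0.13899491]), 'torque': array([ 0.01156223, -0.06707598,  0.05818068]), 'opening': 0.09370793841687074}
```

Request:
drive_tool(steps=[[[0,0,2,0,0],[2,1.5,2,0,0],[4,3,2,0,0],[5.5,4.2,2,0,0],[7,5.3,2,0,0]]])

```text
t: 1.52
tool_pos: [0.3508, -0.3768, 0.2658]
eef_rot: [0.426, 0.564, -0.426, 0.564]
contact_force: [0.2, 0.0, 0.1]
opening: 0.0475
```

Request:
drive_tool(steps=[[[1.6,1.2,0,0,0],[3.2,2.4,0,0,0],[4.8,3.6,0,0,0],[6.4,4.8,0,0,0],[7.96,6.0,0,0,0]]])

```text
t: 2.15
tool_pos: [0.5898, -0.1968, 0.2656]
eef_rot: [0.426, 0.564, -0.426, 0.564]
contact_force: [0.0, -0.4, -0.4]
opening: 0.0008
```

Request:
drive_tool(steps=[[[0,0,0,0,0],[0,0,0,0,0],[0,0,0,0,0]]])

```text
t: 2.52
tool_pos: [0.5875, -0.1992, 0.266]
eef_rot: [0.427, 0.564, -0.427, 0.564]
contact_force: [-0.4, -0.2, 0.2]
opening: 0.0003
```

Request:
drive_tool(steps=[[[0.38,0.3,0,0,0],[0.38,0.3,-0.6,0,0],[0.38,0.3,-1.1,0,0],[0.38,0.3,-1.1,0,0]]])

```text
t: 3.02
tool_pos: [0.5984, -0.1888, 0.2292]
eef_rot: [0.426, 0.566, -0.427, 0.562]
contact_force: [-0.1, 0.1, 0.3]
opening: 0.0004
```

```bash
python3 - <<'E'
from h import *
ims=[]
for cam,(r,c) in(("scene",(90,110)),("top",(110,270))):
    im,d=ctrl.get_image(cam); ims.append(cv2.resize(im[r:r+120,c:c+130],None,fx=3,fy=3,interpolation=cv2.INTER_CUBIC))
cv2.imwrite("pics/near1.png",np.hstack(ims)[:,:,::-1])
print(ctrl.get_state()["tool_pos"])
E
```

```text
[ 0.59941017 -0.18909988  0.23187302]
```

View pics/near1.png

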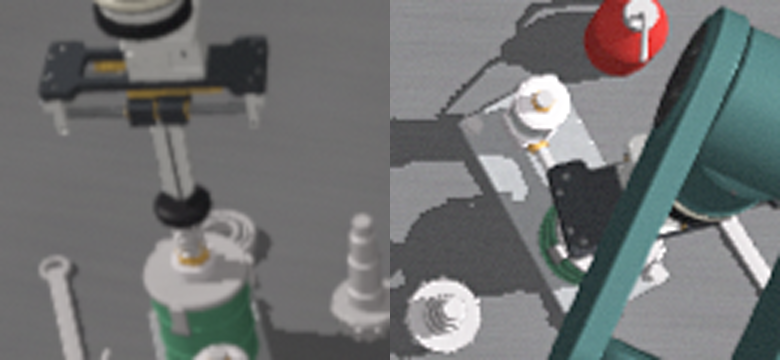

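The crop shows the shut fingers centred just over the black knob (left half, about 180,200), with the gripper body clear of the pin and bystanders. Pressing.

Request:
drive_tool(steps=[[[0,0,-0.5,0,0],[0,0,-1.0,0,0],[0,0,-1.2,0,0],[0,0,-1.2,0,0],[0,0,-1.2,0,0]]])

```text
t: 3.75
tool_pos: [0.6009, -0.1897, 0.1999]
eef_rot: [0.427, 0.562, -0.426, 0.566]
contact_force: [-0.9, -0.5, 9.5]
opening: 0.0005
```

Request:
drive_tool(steps=[[[0,0,-0.2,0,0],[0,0,-0.2,0,0],[0,0,-0.2,0,0]]])

```text
t: 4.12
tool_pos: [0.601, -0.1897, 0.1972]
eef_rot: [0.427, 0.561, -0.426, 0.567]
contact_force: [-3.1, 0.7, 17.0]
opening: 0.0006
```

Stop reached (17 N at the stop). Now cycle: up clear of the knob and down again.

Request:
drive_tool(steps=[[[0,0,1.4,0,0],[0,0,1.4,0,0],[0,0,1.4,0,0]]])

```text
t: 4.5
tool_pos: [0.5995, -0.189, 0.2313]
eef_rot: [0.426, 0.565, -0.426, 0.564]
contact_force: [0.5, -0.4, -1.4]
opening: 0.0006
```

Request:
drive_tool(steps=[[[0,0,-0.5,0,0],[0,0,-1.0,0,0],[0,0,-1.4,0,0],[0,0,-1.4,0,0],[0,0,-1.4,0,0]]])

```text
t: 5.12
tool_pos: [0.6002, -0.1893, 0.1971]
eef_rot: [0.427, 0.562, -0.426, 0.567]
contact_force: [-5.5, 3.0, 23.4]
opening: 0.0007
```

Request:
drive_tool(steps=[[[0,0,1.4,0,0],[0,0,1.4,0,0],[0,0,1.4,0,0]]])

```text
t: 5.5
tool_pos: [0.5989, -0.1888, 0.2295]
eef_rot: [0.426, 0.566, -0.427, 0.563]
contact_force: [-0.4, 0.0, -0.2]
opening: 0.0003
```

```bash
cat >> h.py <<'E'
def check():
    for cam in("top","scene"):
        im,d=ctrl.get_image(cam);P,u,v=world(cam,d,np.ones((384,512),bool))
        Q=P[(np.hypot(P[:,0]-.706,P[:,1]+.127)<.018)&(P[:,2]<.2)]
        print(cam,"pin top",np.sort(Q[:,2])[-10:].round(4))
        K=P[(np.hypot(P[:,0]-.6,P[:,1]+.19)<.03)&(P[:,2]<.226)&(P[:,2]>.15)]
        print("knob",np.sort(K[:,2])[-10::3].round(4) if len(K) else None)
    return im
E
python3 -c "
from h import *
check()"
```

```text
top pin top [0.1642 0.1643 0.1644 0.1646 0.1647 0.1652 0.1653 0.1654 0.1662 0.1666]
knob None
scene pin top [0.1656 0.1658 0.1661 0.1663 0.1666 0.1667 0.1668 0.167  0.1675 0.1681]
knob [0.2238 0.2242 0.2251 0.2255]
```

Request:
drive_tool(steps=[[[0,0,-0.5,0,0],[0,0,-1.0,0,0],[0,0,-1.4,0,0],[0,0,-1.4,0,0],[0,0,-1.4,0,0]]])

```text
t: 6.22
tool_pos: [0.6001, -0.1893, 0.1971]
eef_rot: [0.427, 0.562, -0.426, 0.567]
contact_force: [-5.7, 1.8, 21.8]
opening: 0.0001
```

Request:
drive_tool(steps=[[[0,0,1.4,0,0],[0,0,1.4,0,0],[0,0,1.4,0,0]]])

```text
t: 6.6
tool_pos: [0.5991, -0.1889, 0.2301]
eef_rot: [0.426, 0.565, -0.427, 0.563]
contact_force: [-0.5, -0.7, -0.1]
opening: 0.0005
```

Request:
drive_tool(steps=[[[0,0,-0.5,0,0],[0,0,-1.0,0,0],[0,0,-1.4,0,0],[0,0,-1.4,0,0],[0,0,-1.4,0,0]]])

```text
t: 7.22
tool_pos: [0.6, -0.1892, 0.1971]
eef_rot: [0.427, 0.562, -0.426, 0.567]
contact_force: [-5.3, 2.7, 24.0]
opening: 0.0005
```

Request:
drive_tool(steps=[[[0,0,1.4,0,0],[0,0,1.4,0,0],[0,0,1.4,0,0]]])

```text
t: 7.6
tool_pos: [0.5989, -0.1888, 0.2293]
eef_rot: [0.426, 0.566, -0.427, 0.563]
contact_force: [0.3, 0.2, -0.7]
opening: 0.0007
```

Request:
drive_tool(steps=[[[0,0,-0.5,0,0],[0,0,-1.0,0,0],[0,0,-1.4,0,0],[0,0,-1.4,0,0],[0,0,-1.4,0,0]]])

```text
t: 8.22
tool_pos: [0.5999, -0.1891, 0.1971]
eef_rot: [0.427, 0.562, -0.426, 0.567]
contact_force: [-7.3, 3.2, 24.9]
opening: 0.0003
```

Request:
drive_tool(steps=[[[0,0,1.4,0,0],[0,0,1.4,0,0],[0,0,1.4,0,0]]])

```text
t: 8.6
tool_pos: [0.5988, -0.1887, 0.2293]
eef_rot: [0.426, 0.566, -0.427, 0.563]
contact_force: [0.9, 0.0, -0.8]
opening: 0.0007
```

```bash
python3 -c "
from h import *
check()"
```

```text
top pin top [0.1772 0.1777 0.1779 0.1779 0.1781 0.1782 0.1785 0.179  0.1796 0.1827]
knob None
scene pin top [0.1786 0.1786 0.1788 0.179  0.1797 0.1804 0.1806 0.181  0.1816 0.1819]
knob [0.2241 0.2243 0.2248 0.2258]
```

Pin tops out near 178 mm (fully out). Two more strokes for margin, then retreat up and check.

Request:
drive_tool(steps=[[[0,0,-0.5,0,0],[0,0,-1.0,0,0],[0,0,-1.4,0,0],[0,0,-1.4,0,0],[0,0,-1.4,0,0]]])

```text
t: 9.32
tool_pos: [0.6001, -0.1892, 0.1971]
eef_rot: [0.427, 0.562, -0.426, 0.567]
contact_force: [-6.3, 1.9, 22.2]
opening: 0.0005
```

Request:
drive_tool(steps=[[[0,0,1.4,0,0],[0,0,1.4,0,0],[0,0,1.4,0,0]]])

```text
t: 9.7
tool_pos: [0.5991, -0.1889, 0.2301]
eef_rot: [0.426, 0.565, -0.427, 0.563]
contact_force: [-0.0, 0.4, -0.3]
opening: 0.0004
```

Request:
drive_tool(steps=[[[0,0,-0.5,0,0],[0,0,-1.0,0,0],[0,0,-1.4,0,0],[0,0,-1.4,0,0],[0,0,-1.4,0,0]]])

```text
t: 10.32
tool_pos: [0.6, -0.1892, 0.1971]
eef_rot: [0.427, 0.562, -0.426, 0.567]
contact_force: [-6.4, 2.0, 24.3]
opening: 0.0
```

Request:
drive_tool(steps=[[[0,0,1.4,0,0],[0,0,3,0,0],[-1.5,-1.5,4,0,0],[-3,-3,4,0,0],[-4.5,-4,4,0,0]]])

```text
t: 10.95
tool_pos: [0.4633, -0.3102, 0.3075]
eef_rot: [0.426, 0.566, -0.426, 0.563]
contact_force: [0.4, -0.9, -0.2]
opening: 0.0009
```

Request:
drive_tool(steps=[[[-1.5,-1.1,0,0,0],[-3,-2.2,0,0,0],[-4.5,-3.3,0,0,0],[-4.5,-3.3,0,0,0],[-4.5,-3.3,0,0,0]]])

```text
t: 11.58
tool_pos: [0.3298, -0.4076, 0.3084]
eef_rot: [0.427, 0.565, -0.426, 0.563]
contact_force: [0.5, 0.8, -0.1]
opening: 0.0005
```

```bash
python3 - <<'E'
from h import *
im=check()
cv2.imwrite("pics/end.png",cv2.resize(im[90:290,70:290],None,fx=2.7,fy=2.7,interpolation=cv2.INTER_CUBIC)[:,:,::-1])
im,d=ctrl.get_image("top")
for n in("oil_can","drive_pinion","wrench"):
    r=ctrl.cut_out("top",n)[0];P,_,_=world("top",d,r["pixels"]);print(n,np.round(np.median(P,0),3),r["centre"])
s=ctrl.get_state();print(s["t"],s["tool_pos"],s["contact_force"])
E
```

```text
top pin top [0.1774 0.1775 0.1775 0.1776 0.1776 0.1779 0.178  0.1781 0.1783 0.1785]
knob [0.2237 0.2237 0.2239 0.2249]
scene pin top [0.1786 0.1786 0.1789 0.1789 0.179  0.1791 0.1791 0.1792 0.1794 0.1795]
knob [0.2238 0.2243 0.2246 0.2247]
oil_can [ 0.79  -0.217  0.074] [349.9, 121.8]
drive_pinion [ 0.515 -0.047  0.039] [285.7, 214.3]
wrench [ 0.602 -0.346  0.005] [388.0, 190.1]
11.875 [ 0.33070558 -0.40743847  0.31036991] [-1.02455805  0.19090076 -0.29864168]
```

View pics/end.png

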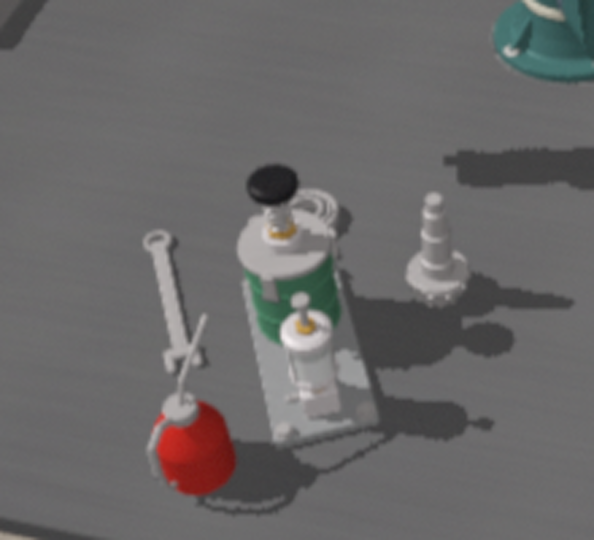

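The crop shows the knob fully up (272,185), the pin standing out of the bush (302,300) and the things round the filler in their places.

```bash
python3 -c "
from h import *
print(ctrl.hand_in())"
```

```text
the job is handed in; nothing more can be done
None
```

I pumped the plunger seven full strokes with the shut fingers centred on the knob. Every press reached the stop (at most about 25 N at the readings), and I let the plunger fully up after each one. Then I moved the arm clear and handed the job in at about 12 s of the 51 s allowed.

**Last checks:**
- **Pin:** its head tops out at about 178 mm in both cameras. That is fully out, and it did not rise further over the last two strokes.
- **Plunger:** the knob top measures about 222–224 mm, so it is fully up.
- **Things round the filler:** the oil can, pinion and spanner measured within about 3 mm of where they stood. I checked the bearing only by eye in the last picture, and it looked unmoved.
- **Robot:** it touches nothing; the force reading is down to noise.

No check failed. The networks first confused the indicator pin with the pinion and with the whole filler, so I found the pin from the depth points instead. Those put it 124–127 mm from the knob, against the 125 mm given.

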